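# Move a latched reagent trough to the other dock

## Task

Move the cream reagent trough from the dock it is latched in to the empty dock: squeeze its sprung side tab inward, firmly enough to free it but gently enough not to snap the thin tab, and keep it pressed while you lift the trough out level, without yanking against the catch. Still pressing the tab, lower it gently into the empty dock with the tab on the catch side, until it is fully home, and let go so that the tab springs out under the catch. Leave the well plate, the bottle and the tip box where they are.

Things in the scene. Friction and masses are not known exactly. Their poses are not given: they have to be found in the camera images.
- trough: Cream plastic reagent trough, three open compartments, 110 (x) x 44 (y) x 70 mm high, 0.2 to 0.45 kg, loose. Origin: centre of its underside; x along its length, y towards the tab, z up. At the start latched home in dock_full, axes along that dock's. A force above 30 N between it and a dock counts as ramming.
- plain_grip (a point): Point on the trough's plain ribbed wall opposite the tab (y = -22 mm, 50 mm above its underside). Grip from above across tab and this wall, mid-length: 55 mm wide with the tab out, 47.5 mm with it fully in. Fingertips 35 to 45 mm above the trough's underside clear the docks' walls and catch. Squeezed off-centre, it leans on the pocket's wall and the tab may not go fully in.
- tab: Thin plate on the trough, 30 mm wide, 3 mm thick, 8 mm off its wall, 13 to 65 mm above its underside. Origin: on its outer face, 50 mm above the underside, at y = +33 mm in the trough's frame when out; axes as the trough's. Slides inward (-y) up to 7.5 mm on a spring: 3 N to start, 12 N fully in. Squeezed with over 22 N it snaps; over 12 N between tab and dock is yanking or jamming.
- tooth (a point): Outer end of the square tooth at the tab's foot, which stands 8 mm out from the tab's face, 14 to 20 mm above the trough's underside; latched, it sits 1.5 mm below the catch. The tab must go in by 1.5 to 6.5 mm for it to pass, differing from dock to dock, going out and going in alike (no snapping in by pushing down); fully in it always passes.
- dock_full: Grey base plate 150 x 104 x 8 mm with low black walls, fixed. Origin: on the deck, below the centre of the pocket; x along the pocket, y towards the catch, z up. Pocket 113 (x) x 47 (y) mm: 1.5 mm of play each way round the trough; floor 8 mm above the origin, walls to 30 mm, sloped lead-ins to 36 mm. The trough is latched in it at the start.
- dock_empty: Grey base plate 150 x 104 x 8 mm with low black walls, fixed. Origin: on the deck, below the centre of the pocket; x along the pocket, y towards the catch, z up. Pocket 113 (x) x 47 (y) mm: 1.5 mm of play each way round the trough; floor 8 mm above the origin, walls to 30 mm, sloped lead-ins to 36 mm. Empty at the start; the trough is home when its underside lies on the floor.
- dock_full_edge (a point): Point on the lower edge of the catch of dock_full: a black plate 40 mm wide overhanging the pocket's +y side, underside 29.5 mm, top 35.5 mm above the deck. The point is nominal, at y = 37 mm in the dock's frame: the catch was set by hand, and its true edge lies within 1 mm either way of it in y, differently in each dock.
- dock_empty_edge (a point): Point on the lower edge of the catch of dock_empty: a black plate 40 mm wide overhanging the pocket's +y side, underside 29.5 mm, top 35.5 mm above the deck. The point is nominal, at y = 37 mm in the dock's frame: the catch was set by hand, and its true edge lies within 1 mm either way of it in y, differently in each dock.
- well_plate: Bystander: white 96-well plate with red wells, 127 x 85 x 17 mm, loose. Origin: centre of its underside.
- reagent_bottle: Bystander: small amber jar, 48 mm across, 85 mm high, loose. Origin: centre of its underside.
- tip_box: Bystander: clear tip box with black top and white tips, 120 x 82 x 59 mm, loose. Origin: centre of its underside.

How it is judged (in metres and radians):
On the way:
1. the trough is lifted clear of the dock it was latched in (its underside 40 mm or more above that dock's pocket floor) (z of trough in the frame of dock_full above 0.048 m), for 0.2 s.
At the end, for the whole second after the job is handed in: The trough stands home in the formerly empty dock: underside within 2.5 mm of the pocket floor, within 4 mm of the pocket's centre, along it within 3.4 degrees, upright within 3 degrees, tab on the catch side and sprung out again to within 1.5 mm, at rest and released (z of trough in the frame of dock_empty between 0.005 and 0.0105 m and horizontal distance between trough and dock_empty below 0.004 m and angle between the x axis of trough and the x axis of dock_empty, either way round below 0.06 rad and angle between trough's own z axis and vertical below 0.05 rad and y of tab in the frame of trough above 0.0315 m and y of tab in the frame of dock_empty above 0.027 m and linear speed of trough below 0.02 m/s); the robot touches nothing.
It fails at once if the tab squeezed with more than 22 N (contact force between the fingers and tab above 22 N).
It fails at once if the tab yanked or jammed against a dock with more than 12 N (contact force between tab and dock_full above 12 N or contact force between tab and dock_empty above 12 N).
It fails at once if the trough rammed against a dock with more than 30 N (contact force between trough and dock_full above 30 N or contact force between trough and dock_empty above 30 N).
It fails at once if the trough tipped by more than 17 degrees (angle between trough's own z axis and vertical above 0.3 rad).
It fails at once if a bystander moved by more than 15 mm (distance of any of well_plate, reagent_bottle, tip_box from where it was at the start of the episode above 0.015 m).
It also fails if it takes over 45 s, if anything falls off the work surface, if the arm or the gripper's body presses on something with over 40 N, if the wrist force passes 120 N, or if a joint passes its speed limit or range.

## Robot

A 6-joint arm with a two-finger parallel gripper is mounted at the origin on the work surface. World frame = base frame: x ahead of the robot, y to its left, z up, the work surface at z = 0. Lengths are in m, angles in degrees, forces in N, time in s.
With the tool pointing down it reaches from about 0.325 to 0.85 m from the base axis. Payload 15.5 kg.
Tool frame: the origin (TCP) lies midway between the tips of the shut fingers; the grasp point (between the pads) lies 19 mm behind it; y points along the fingers, x is the direction in which the jaws open and shut, and the axes are right-handed (so a half turn about y gives the same grasp; the last joint's range is limited). The gripper opens to 91 mm and grips with 3 to 60 N. Pads are 32 mm wide; open, the fingers measure 118 mm over their backs; the gripper's body (76 mm by 178 mm) begins 60 mm behind the grasp point.
Start: joints at [-81.618, 28.281, 77.091, -0, 74.628, -5.472], TCP at [0.15, -0.607, 0.214] pointing down, gripper open.
Joint ranges: [-166.48, 166.48], [-47.26, 123.95], [12.59, 153.08], [-70.14, 250.14], [6.76, 159.57], [-176.63, 176.63]. Speed limits (degrees/s): [108.29, 108.29, 147.25, 172.46, 172.46, 172.46].

## Interface

Orientations are given as a 3x3 rotation matrix whose columns are the frame's x, y, z axes.
In Python, from bench import ctrl gives the robot as it stands. The module is installed in compiled form; this text tells all that it offers. Calls block until the motion is done:
- ctrl.goto(position, orientation): joint-space move of the TCP to a pose.
- ctrl.move_l(position, vel=0.15, ori=None, contact_N=None): straight line of the TCP; ori=None keeps the orientation; vel is the mean speed in m/s. With contact_N (N) it stops when the force on the tool has changed by that much, and returns True; else False.
- ctrl.movej(angles): joint-space move.
- ctrl.command_gripper(opening): opening from 0.0 (shut) to 1.0 (fully open); the grip force is fixed at half the most; returns when the fingers have stopped.
- ctrl.sleep(seconds).
- ctrl.ik(position, orientation): joint angles nearest the present ones, or None.
- ctrl.read_camera(name): name is "side" or "top" or "wrist"; returns the picture (480x640x3 uint8, blue, green, red); there is no depth.
- ctrl.camera_params(name): a dict with "fx", "fy", "cx", "cy" (pixels), "pose" (4x4, takes a point from camera to world coordinates); the wrist camera has in their place "T_tool_cam" (4x4, takes a point from camera to tool coordinates, whose origin is the TCP and whose axes are the tool frame's). Camera axes: x right, y up, looking along -z (the intrinsics and any distortion apply to the point x, -y, -z); pixel columns grow to the right and rows downward; lengths in m; the calibration is good to about 2 mm. The wrist camera is an equidistant fisheye: a pixel r from the principal point sees the ray r / f radians off the axis. A picture is of the moment at which its call begins: read the wrist's pose just before it. camera_params takes no time and is no camera call.
A pose or a line that the arm cannot do raises ctrl.MotionError and nothing moves.
- ctrl.sign_off(): hands the job in, once; it reports no verdict.
Readings, each from a call of its own:
- ctrl.current_t(): time.
- ctrl.current_q(): joint angles.
- ctrl.current_dq(): joint speeds.
- ctrl.current_effort(): joint torques, N m.
- ctrl.current_tool_pos(): TCP position.
- ctrl.current_eef_rot(): TCP orientation.
- ctrl.current_contact_force(): force on the tool from outside, world axes, zero at the start.
- ctrl.current_wrist_torque(): the same for the moment, N m.
- ctrl.current_grip_width(): opening from 0.0 (shut) to 1.0 (fully open).
Only numpy, scipy, OpenCV 4.12 (cv2) and the standard library are available. Lean on these libraries where they do the work, as an engineer would, in place of code of your own. Each camera call takes 0.05 s, during which the arm holds its last target.

## Working session

There is one attempt and no reset: what is moved stays moved. The work goes in short steps, each a Python script; the robot and the scene stay as the last script left them, time stands still between calls to the robot, and variables do not carry over. Pictures are saved under pics/ and viewed, and the job is handed in when it is done.

```bash
mkdir -p pics; ls; python3 - <<'E'
from bench import ctrl
import cv2,numpy as np
np.set_printoptions(precision=4,suppress=True)
for n in ["side","top","wrist"]:
    cv2.imwrite(f"pics/{n}0.png",ctrl.read_camera(n)); print(n,ctrl.camera_params(n))
print(ctrl.current_t(),ctrl.current_tool_pos(),ctrl.current_eef_rot(),ctrl.current_grip_width())
E
```

```text
pics
side {'fx': 609.3285057332052, 'fy': 609.3285057332052, 'cx': 319.63860679688014, 'cy': 236.32701942839782, 'pose': array([[-0.8527,  0.2918, -0.4334, -0.0011],
       [-0.5225, -0.4708,  0.7109,  1.0178],
       [ 0.0034,  0.8326,  0.5539,  0.8716],
       [ 0.    ,  0.    ,  0.    ,  1.    ]])}
top {'fx': 608.7162031929953, 'fy': 608.7162031929953, 'cx': 312.64762576736484, 'cy': 233.87067264878576, 'pose': array([[-0.0202,  0.9937, -0.1106,  0.4394],
       [-0.9996, -0.0223, -0.0176, -0.0199],
       [-0.0199,  0.1102,  0.9937,  1.5785],
       [ 0.    ,  0.    ,  0.    ,  1.    ]])}
wrist {'fx': 371.64829954431775, 'fy': 371.64829954431775, 'cx': 315.60186326240597, 'cy': 236.77199123919274, 'T_tool_cam': array([[ 1.    , -0.0003,  0.0001,  0.0008],
       [ 0.0002,  0.2422, -0.9702, -0.1701],
       [ 0.0002,  0.9702,  0.2422,  0.0666],
       [ 0.    ,  0.    ,  0.    ,  1.    ]])}
0.15 [ 0.1496 -0.6066  0.2135] [[ 0.2395 -0.0001  0.9709]
 [-0.9709  0.0009  0.2395]
 [-0.0009 -1.      0.0001]] 0.9991164813497135
```

View pics/top0.png

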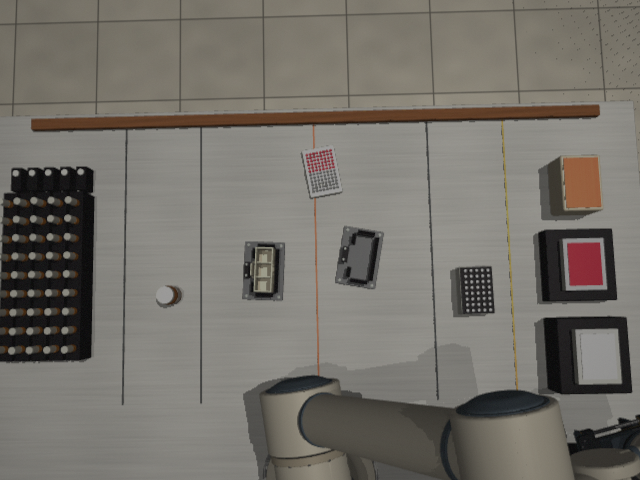

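View pics/side0.png

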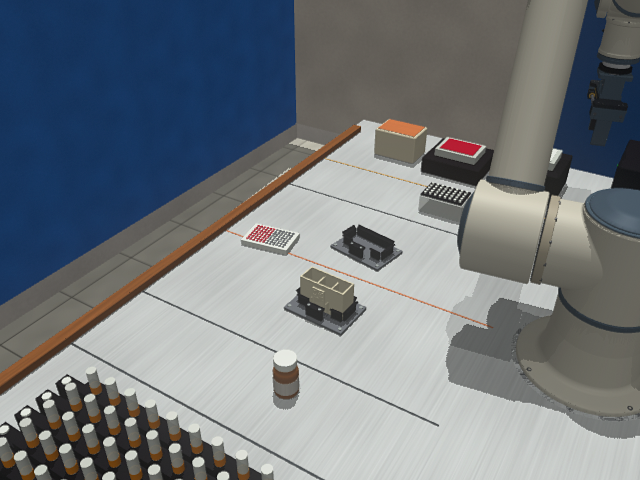

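View pics/wrist0.png

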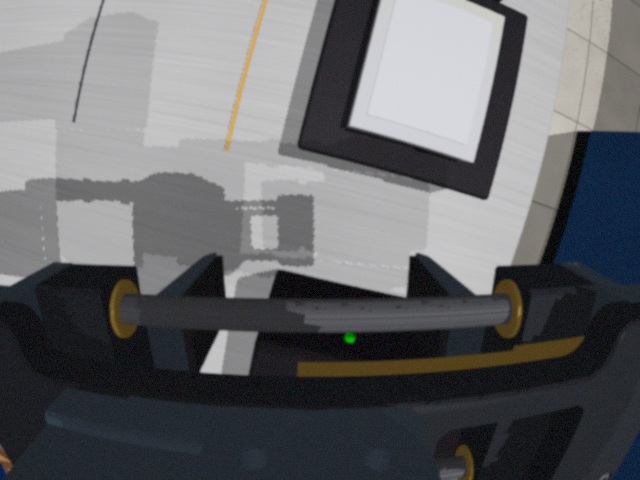

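The top view shows the full dock near (263,270) and the empty dock, turned by about 10°, near (360,257). Both catches are on the left (+y). Next I'll get rough positions, then take closer wrist views.

```bash
cat > h.py <<'E'
from bench import ctrl
import cv2,numpy as np
np.set_printoptions(precision=4,suppress=True)
def ray_pin(name,uv):
    p=ctrl.camera_params(name);T=p["pose"]
    d=np.array([(uv[0]-p["cx"])/p["fx"],-(uv[1]-p["cy"])/p["fy"],-1.]);return T[:3,3],T[:3,:3]@d
def ray_wrist(uv,pos,R):
    p=ctrl.camera_params("wrist");T=np.eye(4);T[:3,:3]=R;T[:3,3]=pos;T=T@p["T_tool_cam"]
    dx,dy=uv[0]-p["cx"],uv[1]-p["cy"];r=np.hypot(dx,dy);th=r/p["fx"]
    d=np.array([np.sin(th)*dx/max(r,1e-9),-np.sin(th)*dy/max(r,1e-9),-np.cos(th)])
    return T[:3,3],T[:3,:3]@d
def proj_wrist(P,pos,R):
    p=ctrl.camera_params("wrist");T=np.eye(4);T[:3,:3]=R;T[:3,3]=pos;T=T@p["T_tool_cam"]
    c=T[:3,:3].T@(np.asarray(P)-T[:3,3]);x,y,z=c[0],-c[1],-c[2]
    r=np.hypot(x,y);th=np.arctan2(r,z);return np.array([p["cx"]+p["fx"]*th*x/r,p["cy"]+p["fx"]*th*y/r])
def onz(ray,z):
    o,d=ray;return o+d*(z-o[2])/d[2]
def Rtool(yaw,flip=1): # yaw of dock x axis; tool x=-dock y (flip=1)
    x=np.array([np.sin(yaw),-np.cos(yaw),0])*flip;y=np.array([0,0,-1.]);return np.stack([x,y,np.cross(x,y)],1)
E
python3 - <<'E'
from h import *
for uv in [(244,242),(282,242),(284,299),(243,299)]: print(uv,onz(ray_pin("top",uv),.008))
for uv in [(348,226),(384,230),(374,288),(336,284)]: print(uv,onz(ray_pin("top",uv),.008))
im=cv2.imread("pics/top0.png")[215:315,225:405]
cv2.imwrite("pics/topz.png",cv2.resize(im,None,fx=4.4,fy=4.4,interpolation=cv2.INTER_CUBIC))
E
```

```text
(244, 242) [0.597  0.1867 0.008 ]
(282, 242) [0.5948 0.0878 0.008 ]
(284, 299) [0.4476 0.0848 0.008 ]
(243, 299) [0.4498 0.1904 0.008 ]
(348, 226) [ 0.6328 -0.0843  0.008 ]
(384, 230) [ 0.6202 -0.1773  0.008 ]
(374, 288) [ 0.471  -0.1467  0.008 ]
(336, 284) [ 0.4833 -0.0495  0.008 ]
```

View pics/topz.png

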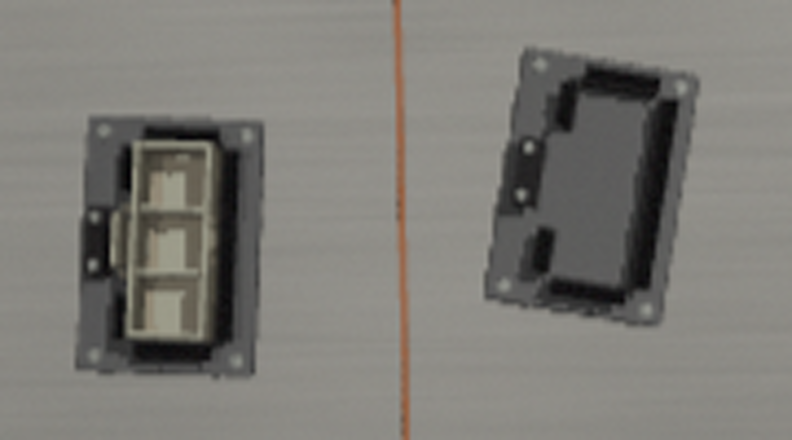

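```bash
cat > view.py <<'E'
from h import *
import sys
def view(tag,c,yaw,off=0.087,z=0.22):
    R=Rtool(yaw);p=np.array([c[0],c[1],z])-R[:,2]*off
    t=ctrl.current_t();ctrl.goto(p,R);ctrl.sleep(0.2)
    pos=np.array(ctrl.current_tool_pos());rot=np.array(ctrl.current_eef_rot());im=ctrl.read_camera("wrist")
    cv2.imwrite(f"pics/{tag}.png",im);np.savez(f"pics/{tag}.npz",pos=pos,R=rot)
    print(tag,pos,p,ctrl.current_t(),ctrl.current_q())
E
python3 - <<'E'
from view import *
view("we",(.552,-.114),np.radians(-11)); view("wf",(.522,.137),np.radians(-2))
E
```

```text
we [ 0.4666 -0.0978  0.22  ] [ 0.4666 -0.0974  0.22  ] 2.55 [-19.0149  15.9876  96.8227  -0.0018  67.1938  82.0176]
wf [0.4355 0.139  0.22  ] [0.4351 0.14   0.22  ] 3.75 [ 10.2351  14.385   99.2375  -0.0049  66.3783 102.3327]
```

View pics/we.png

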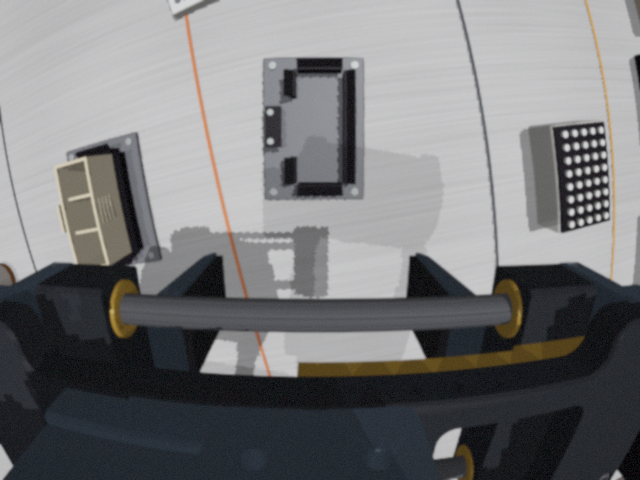

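View pics/wf.png

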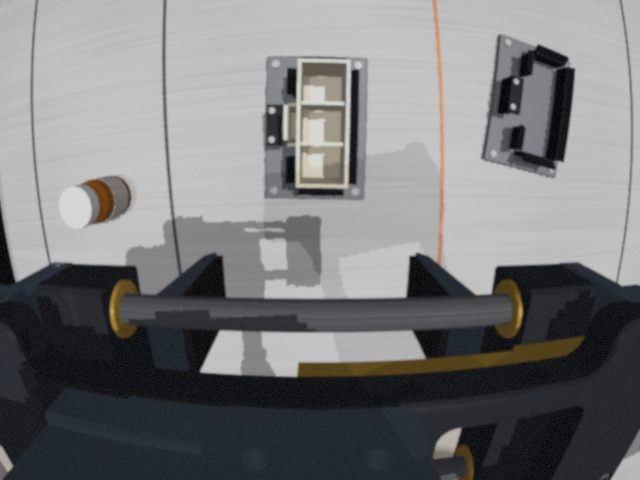

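```bash
python3 - <<'E'
import cv2,numpy as np
for t in ["we","wf"]:
    im=cv2.imread(f"pics/{t}.png")[45:210,250:380]
    cv2.imwrite(f"pics/{t}z.png",cv2.resize(im,None,fx=3.6,fy=3.6,interpolation=cv2.INTER_CUBIC))
a=[cv2.imread(f"pics/{t}z.png") for t in["we","wf"]];d=np.hstack(a);print(d.shape)
cv2.imwrite("pics/z2.png",cv2.resize(d,(800,int(d.shape[0]*800/d.shape[1]))))
E
```

```text
(594, 936, 3)
```

View pics/z2.png

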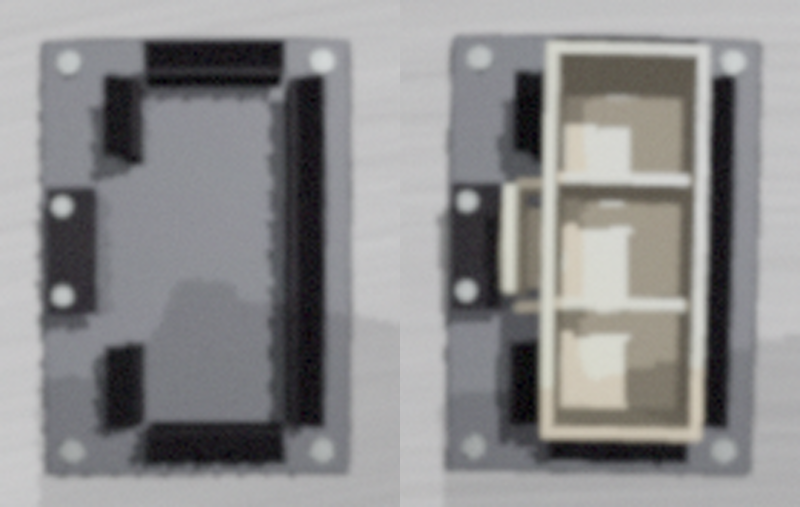

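Both docks show four pale corner screws, and the trough's rim is clear. I'll measure from those.

```bash
cat > meas.py <<'E'
from h import *
S=dict(we=[(68,62),(322,60),(322,451),(72,451),(62,206),(62,296)],wf=[(479,57),(733,61),(724,450),(474,446),(466,201),(465,290)])
def load(t):
    d=np.load(f"pics/{t}.npz");return cv2.imread(f"pics/{t}.png"),d["pos"],d["R"]
def blob(im,uv,r=5):
    g=cv2.cvtColor(im,cv2.COLOR_BGR2GRAY).astype(float);u,v=np.round(uv).astype(int)
    w=g[v-r:v+r+1,u-r:u+r+1];bg=np.percentile(w,40);yy,xx=np.mgrid[-r:r+1,-r:r+1]
    w=np.clip(w-bg-0.35*(w.max()-bg),0,None)*(np.hypot(xx,yy)<=r)
    return np.array([u+(w*xx).sum()/w.sum(),v+(w*yy).sum()/w.sum()])
def fitframe(P): # corners order: (+x,+y),(+x,-y),(-x,-y),(-x,+y)
    c=P[:4].mean(0);ex=(P[0]+P[1]-P[2]-P[3]);ey=(P[0]+P[3]-P[1]-P[2])
    yx=np.arctan2(ex[1],ex[0]);yy=np.arctan2(-ey[0],ey[1])
    return c,yx,yy,np.linalg.norm(ex)/2,np.linalg.norm(ey)/2
if __name__=="__main__":
  for t in S:
    im,pos,R=load(t);ox=0 if t=="we" else 400
    px=[blob(im,blob(im,((u-ox)/3.077+250,v/3.077+45),4),4) for u,v in S[t]]
    P=np.array([onz(ray_wrist(p,pos,R),.009) for p in px[:4]]);C=np.array([onz(ray_wrist(p,pos,R),.0365) for p in px[4:]])
    c,yx,yy,lx,ly=fitframe(P[:,:2]);print(t,np.round(px,1).tolist(),"c",c,"yaw",np.degrees([yx,yy]),"size",lx,ly)
    y=yx*.6+yy*.4;A=np.array([[np.cos(y),np.sin(y)],[-np.sin(y),np.cos(y)]])
    print("screws local",(P[:,:2]-c)@A.T,"catch screws local",(C[:,:2]-c)@A.T)
    # in tool frame
E
python3 meas.py
```

```text
we [[272.0, 64.7], [354.5, 64.3], [354.5, 191.0], [273.3, 191.3], [269.6, 111.6], [269.8, 140.8]] c [ 0.5515 -0.1133] yaw [-10.762  -10.8361] size 0.13200634053030177 0.08399630892940285
screws local [[ 0.066   0.042 ]
 [ 0.066  -0.0419]
 [-0.066  -0.0421]
 [-0.066   0.042 ]] catch screws local [[ 0.0139  0.0412]
 [-0.0141  0.0412]]
wf [[275.5, 63.2], [358.1, 64.6], [355.0, 191.3], [273.8, 189.8], [271.4, 110.0], [271.1, 139.2]] c [0.5224 0.1348] yaw [-3.1367 -3.0871] size 0.13200383054991235 0.08399696719571306
screws local [[ 0.066  0.042]
 [ 0.066 -0.042]
 [-0.066 -0.042]
 [-0.066  0.042]] catch screws local [[ 0.0139  0.0418]
 [-0.0141  0.0418]]
```

```bash
cat > rect.py <<'E'
from meas import *
F=dict(we=((.5515,-.1133),np.radians(-10.79)),wf=((.5224,.1348),np.radians(-3.117)))
def rect(t,z,s=4000,hx=.085,hy=.06):
    im,pos,R=load(t);(cx,cy),y=F[t]
    n,m=int(2*hx*s),int(2*hy*s)
    mp=np.zeros((n,m,2),np.float32)
    for i in range(n):
        for j in range(m):
            X=hx-i/s;Y=hy-j/s
            mp[i,j]=proj_wrist((cx+np.cos(y)*X-np.sin(y)*Y,cy+np.sin(y)*X+np.cos(y)*Y,z),pos,R)
    return cv2.remap(im,mp[...,0],mp[...,1],cv2.INTER_CUBIC)
if __name__=="__main__":
    a=rect("we",.008);b=rect("wf",.078);
    cv2.imwrite("pics/r1.png",np.hstack([a,b])[:,:]);print(a.shape)
    np.save("pics/ra.npy",a);np.save("pics/rb.npy",b)
    hx,hy,s=.085,.06,4000
    def edges(p,ax0,n=8):
        g=np.gradient(cv2.GaussianBlur(p.astype(np.float32)[None],(0,0),4)[0]);k=[i for i in range(5,len(g)-5) if abs(g[i])==abs(g[i-5:i+6]).max() and abs(g[i])>1.2]
        return [(round((ax0-i/s)*1000,1),round(float(g[i]),1)) for i in k]
    ga,gb=a.mean(2),b.mean(2)
    for X in (.04,-.04,.025,-.025): i=int((hx-X)*s); print("rim across y X",X,edges(gb[i-8:i+8].mean(0),hy))
    for Y in (.0,.01,-.01): j=int((hy-Y)*s); print("rim along x Y",Y,edges(gb[:,j-8:j+8].mean(1),hx))
    for X in (.045,-.045): i=int((hx-X)*s); print("pocket across y X",X,edges(ga[i-8:i+8].mean(0),hy))
    for Y in (.0,.01,-.01): j=int((hy-Y)*s); print("pocket along x Y",Y,edges(ga[:,j-8:j+8].mean(1),hx))
E
python3 rect.py; python3 -c "
import cv2;a=cv2.imread('pics/r1.png');cv2.imwrite('pics/r1s.png',cv2.resize(a,(800,int(a.shape[0]*800/a.shape[1]))))"
```

```text
Traceback (most recent call last):
  File "rect.py", line 13, in <module>
    a=rect("we",.008);b=rect("wf",.078);
  File "rect.py", line 10, in rect
    mp[i,j]=proj_wrist((cx+np.cos(y)*X-np.sin(y)*Y,cy+np.sin(y)*X+np.cos(y)*Y,z),pos,R)
            ~~~~~~~~~~^^^^^^^^^^^^^^^^^^^^^^^^^^^^^^^^^^^^^^^^^^^^^^^^^^^^^^^^^^^^^^^^^
  File "h.py", line 13, in proj_wrist
    p=ctrl.camera_params("wrist");T=np.eye(4);T[:3,:3]=R;T[:3,3]=pos;T=T@p["T_tool_cam"]
ValueError: time passes only in moves, steps and waits
[ WARN:0@0.028] global loadsave.cpp:275 findDecoder imread_('pics/r1.png'): can't open/read file: check file path/integrity
Traceback (most recent call last):
AttributeError: 'NoneType' object has no attribute 'shape'
```

Too many parameter calls, so I'll cache the camera parameters.

```bash
python3 - <<'E'
s=open("h.py").read()
s=s.replace('ctrl.camera_params("wrist")','WP').replace('np.set_printoptions','WP=ctrl.camera_params("wrist")\nnp.set_printoptions',1)
open("h.py","w").write(s)
E
python3 rect.py; python3 -c "
import cv2;a=cv2.imread('pics/r1.png');cv2.imwrite('pics/r1s.png',cv2.resize(a,(800,int(a.shape[0]*800/a.shape[1]))))"
```

```text
(680, 480, 3)
rim across y X 0.04 [(42.2, -4.6), (24.5, -9.1), (16.8, 13.7), (12.5, -8.2), (0.0, 1.2), (-24.3, 8.8), (-28.7, -13.8), (-34.8, 8.8), (-42.5, 4.2)]
rim across y X -0.04 [(42.5, -5.0), (28.5, -4.0), (24.5, -5.0), (16.8, 14.1), (13.0, -4.8), (10.5, 4.3), (-6.5, -6.2), (-20.5, -2.0), (-24.3, 8.3), (-28.2, -13.1), (-34.8, 7.3), (-42.2, 3.9)]
rim across y X 0.025 [(43.0, -5.3), (29.0, -3.8), (24.5, -4.4), (17.0, 15.1), (13.2, -5.0), (10.5, 4.5), (-6.8, -4.8), (-20.5, -4.3), (-24.3, 8.8), (-28.5, -14.5), (-34.8, 9.0), (-42.5, 4.4)]
rim across y X -0.025 [(42.7, -5.7), (27.5, -3.7), (16.8, 9.2), (13.0, -6.9), (10.0, 1.5), (5.2, 1.8), (-20.8, -4.2), (-24.3, 8.6), (-28.5, -14.3), (-34.5, 8.7), (-42.2, 4.5)]
rim along x Y 0.0 [(57.3, -5.3), (54.8, 6.2), (51.3, -9.2), (39.8, 5.0), (30.5, 4.6), (14.5, -9.6), (10.5, 6.5), (2.5, 4.7), (-20.5, -4.6), (-26.2, 4.9), (-46.8, -6.8), (-51.5, 6.7), (-55.7, -12.2), (-61.7, 7.1), (-79.8, -5.2)]
rim along x Y 0.01 [(57.3, -5.3), (54.5, 6.0), (51.3, -9.0), (39.0, 1.6), (31.3, 4.2), (18.3, 2.4), (14.8, -8.4), (10.5, 1.5), (3.8, 4.0), (-16.0, 2.1)
[... 315 characters left out ...]
6.9), (-64.5, 4.7)]
pocket across y X 0.045 [(52.2, -4.7), (34.5, -3.7), (30.5, -4.4), (17.7, 6.1), (-24.8, -4.3), (-29.0, -3.3), (-33.8, -2.3), (-42.0, 8.6), (-51.5, 3.4)]
pocket across y X -0.045 [(52.5, -5.2), (33.2, -4.0), (18.0, 5.8), (-23.8, -3.9), (-28.7, -2.7), (-33.8, -1.6), (-42.2, 6.5), (-51.5, 3.6)]
pocket along x Y 0.0 [(73.0, -10.1), (63.8, 2.0), (60.5, -2.7), (56.8, 4.9), (52.8, 4.1), (-56.7, -6.4), (-71.0, 5.3), (-74.2, 5.2)]
pocket along x Y 0.01 [(73.3, -10.1), (64.0, 1.9), (60.5, -2.7), (56.8, 5.3), (52.3, 3.8), (-56.7, -6.9), (-70.8, 5.5), (-75.0, 4.8)]
pocket along x Y -0.01 [(73.0, -10.4), (63.8, 2.1), (60.5, -2.6), (56.8, 5.0), (52.8, 4.0), (-56.7, -6.6), (-71.2, 6.1)]
```

View pics/r1s.png

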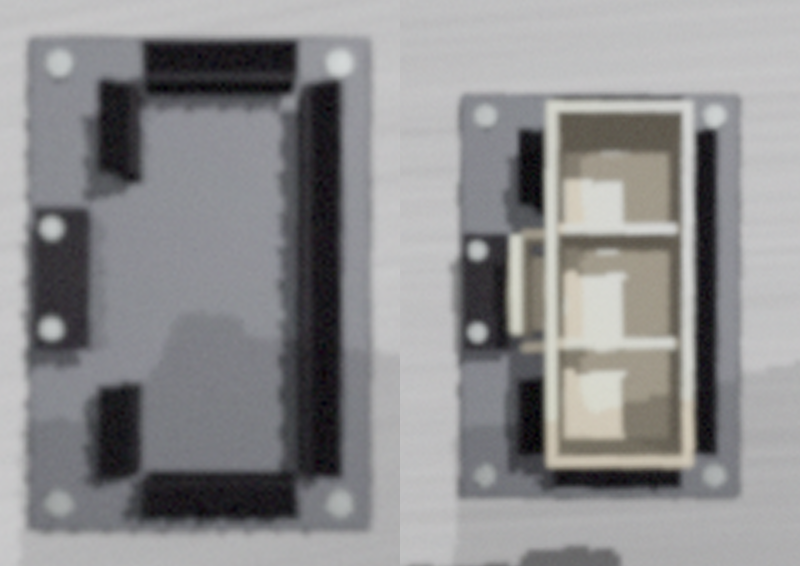

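```bash
cat >> h.py <<'E'
FULL=(np.array([.5224,.1348]),np.radians(-3.117)); EMPTY=(np.array([.5515,-.1133]),np.radians(-10.79))
def loc(D,x,y,z):
    c,a=D;return np.array([c[0]+np.cos(a)*x-np.sin(a)*y,c[1]+np.sin(a)*x+np.cos(a)*y,z])
def frc(D):
    f=np.array(ctrl.current_contact_force());c,a=D
    return np.array([np.cos(a)*f[0]+np.sin(a)*f[1],-np.sin(a)*f[0]+np.cos(a)*f[1],f[2]])
def tloc(D):
    p=np.array(ctrl.current_tool_pos());c,a=D;d=p[:2]-c
    return 1000*np.array([np.cos(a)*d[0]+np.sin(a)*d[1],-np.sin(a)*d[0]+np.cos(a)*d[1],p[2]])
E
python3 - <<'E'
from h import *
R=Rtool(FULL[1])
ctrl.move_l(loc(FULL,-.0003,-.0037,.15),vel=.2,ori=R)
print(ctrl.current_t(),tloc(FULL),frc(FULL))
cv2.imwrite("pics/w1.png",ctrl.read_camera("wrist"))
print("hit",ctrl.move_l(loc(FULL,-.0003,-.0037,.048),vel=.07,contact_N=6))
ctrl.sleep(.2)
print(ctrl.current_t(),tloc(FULL),frc(FULL),ctrl.current_eef_rot())
cv2.imwrite("pics/w2.png",ctrl.read_camera("wrist"))
cv2.imwrite("pics/s2.png",ctrl.read_camera("side"))
s=cv2.imread("pics/s2.png")[200:360,230:430];w=cv2.imread("pics/w2.png")
cv2.imwrite("pics/c2.png",np.hstack([cv2.resize(w,(400,300)),cv2.resize(s,(400,300))]))
E
```

```text
4.4583 [ -0.9387  -3.7853 150.2919] [-0.2515  0.0079  0.1911]
hit False
6.3167 [-0.1775 -3.7041 48.2114] [-0.5    -0.9237  0.0628] [[-0.0544  0.0004  0.9985]
 [-0.9985  0.     -0.0544]
 [-0.0001 -1.      0.0004]]
```

View pics/c2.png

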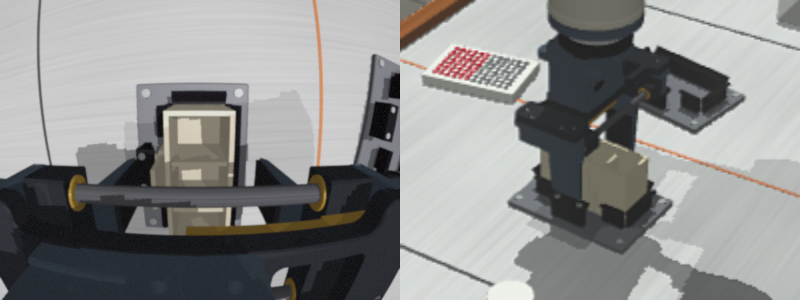

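The gripper straddles the trough with no contact. Next I'll close in small steps and watch the lateral force.

```bash
python3 - <<'E'
from h import *
for w in (62,58,56,54.5,53.5,52.5,51.5):
    ctrl.command_gripper(w/91); ctrl.sleep(.05)
    print(w,"w",round(91*ctrl.current_grip_width(),2),"t",ctrl.current_t(),tloc(FULL),"F",frc(FULL))
E
```

```text
62 w 62.27 t 7.0917 [-0.2737 -3.5079 48.0615] F [-1.0093  3.9818  2.1708]
58 w 58.09 t 7.4333 [-0.227  -3.626  48.0408] F [-0.0476  3.7666  2.6105]
56 w 56.1 t 7.7333 [-0.2347 -3.5777 48.0197] F [-0.3582  5.2734  1.5828]
54.5 w 54.8 t 8.025 [-0.2299 -3.503  48.0414] F [0.0211 7.0794 1.6468]
53.5 w 53.59 t 8.2917 [-0.1951 -3.438  48.0594] F [-0.5678  6.3305  2.2766]
52.5 w 52.57 t 8.5583 [-0.2225 -3.4236 48.057 ] F [-0.6855  7.1552  2.3288]
51.5 w 51.5 t 8.825 [-0.1943 -3.3629 48.0549] F [-0.1991  7.7436  1.5699]
```

```bash
python3 - <<'E'
from h import *
for w in (50.7,50,49.3,48.7,48.2):
    ctrl.command_gripper(w/91); ctrl.sleep(.05)
    print(w,"w",round(91*ctrl.current_grip_width(),2),"t",ctrl.current_t(),tloc(FULL),"F",frc(FULL))
E
```

```text
50.7 w 50.53 t 9.0917 [-0.217  -3.3201 48.0413] F [-1.0922  8.5434  1.4308]
50 w 49.67 t 9.3583 [-0.2132 -3.3111 48.0619] F [-0.3405  8.0648  1.8623]
49.3 w 49.03 t 9.625 [-0.207  -3.635  48.0637] F [0.4765 5.5015 1.4077]
48.7 w 48.71 t 9.8917 [-0.2131 -3.8306 48.0421] F [0.7013 1.6414 2.9711]
48.2 w 48.43 t 10.1583 [-0.2223 -4.0224 48.0491] F [ 1.2533 -3.4319  3.7309]
```

```bash
python3 - <<'E'
from h import *
for y in (-4.1,-4.5):
    ctrl.move_l(loc(FULL,-.0003,y/1000,.048),vel=.01,contact_N=8);ctrl.sleep(.1)
    print(y,"w",round(91*ctrl.current_grip_width(),2),"t",ctrl.current_t(),tloc(FULL),"F",frc(FULL),ctrl.current_wrist_torque())
cv2.imwrite("pics/s3.png",ctrl.read_camera("side"))
s=cv2.imread("pics/s3.png")[200:360,230:430]
cv2.imwrite("pics/c3.png",cv2.resize(s,(800,600),interpolation=cv2.INTER_CUBIC))
E
```

```text
-4.1 w 48.22 t 10.5083 [-0.2138 -4.055  48.0436] F [ 0.5023 -0.5209  3.2975] [-0.1626 -0.1466 -0.0281]
-4.5 w 47.99 t 10.8583 [-0.222  -4.1564 48.0415] F [1.6268 5.5191 3.8873] [ 0.9746 -0.1054 -0.0311]
```

View pics/c3.png

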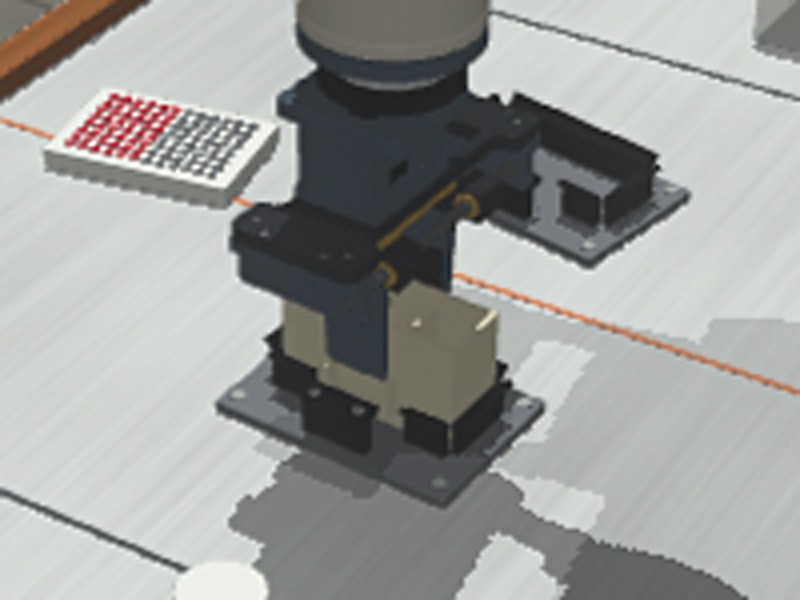

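```bash
python3 - <<'E'
from h import *
def st(m): print(m,"w",round(91*ctrl.current_grip_width(),2),"t",ctrl.current_t(),tloc(FULL),"F",frc(FULL),"M",ctrl.current_wrist_torque())
for y,z in ((-4.15,48.5),(-4.15,49.0)):
    r=ctrl.move_l(loc(FULL,-.0003,y/1000,z/1000),vel=.01,contact_N=8);ctrl.sleep(.1);st((y,z,r))
E
```

```text
(-4.15, 48.5, False) w 48.04 t 11.2583 [-0.6016 -4.1285 48.2966] F [-0.4977  4.1034 -2.4582] M [ 0.7016 -0.0173 -0.0122]
(-4.15, 49.0, False) w 48.43 t 11.6083 [-0.6148 -4.1652 48.8267] F [-0.8851  4.3327 -7.5232] M [ 0.968   0.1295 -0.0312]
```

```bash
python3 - <<'E'
from h import *
def st(m): print(m,"w",round(91*ctrl.current_grip_width(),2),"t",ctrl.current_t(),tloc(FULL),"F",frc(FULL),"M",ctrl.current_wrist_torque())
st(0)
for y,z in ((-3.7,49.),(-3.3,49.)):
    r=ctrl.move_l(loc(FULL,-.0003,y/1000,z/1000),vel=.01,contact_N=8);ctrl.sleep(.1);st((y,z,r))
cv2.imwrite("pics/w4.png",ctrl.read_camera("wrist")[60:300,200:520])
E
```

```text
0 w 48.43 t 11.6083 [-0.6148 -4.1652 48.8267] F [-0.8851  4.3327 -7.5232] M [ 0.968   0.1295 -0.0312]
(-3.7, 49.0, False) w 48.38 t 11.9583 [-0.2076 -3.8619 49.0647] F [-0.1765  0.4799 -4.4177] M [-0.0354  0.0033 -0.0175]
(-3.3, 49.0, False) w 48.03 t 12.3083 [-0.3106 -3.3146 48.9939] F [-0.5206  0.2987 -3.887 ] M [0.0498 0.0528 0.0208]
```

View pics/w4.png

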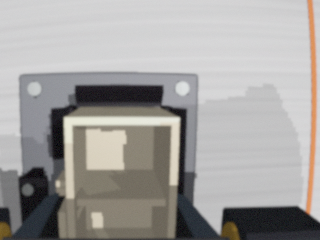

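Now it hangs free: lateral force and moment are near zero, and Fz is about the trough's weight. Next is a slow lift past the catch with a contact guard.

```bash
python3 - <<'E'
from h import *
def st(m): print(m,"w",round(91*ctrl.current_grip_width(),2),"t",ctrl.current_t(),tloc(FULL),"F",frc(FULL),"M",ctrl.current_wrist_torque())
ok=True
for z in (50,51,52.5,55,60,):
    r=ctrl.move_l(loc(FULL,-.0003,-.0033,z/1000),vel=.01,contact_N=5);st((z,r))
    if r: ok=False;break
if ok:
    r=ctrl.move_l(loc(FULL,-.0003,-.0033,.135),vel=.08,contact_N=8);ctrl.sleep(.25);st(r)
    for n in("side","wrist"): cv2.imwrite(f"pics/{n}5.png",ctrl.read_camera(n))
    s=cv2.imread("pics/side5.png")[160:340,220:430];w=cv2.imread("pics/wrist5.png")[50:300,160:480]
    cv2.imwrite("pics/c5.png",np.hstack([cv2.resize(w,(400,312)),cv2.resize(s,(400,312))]))
E
```

```text
(50, False) w 48.65 t 12.6083 [-0.2316 -3.2793 50.0896] F [ 0.2409 -0.4874 -3.5884] M [ 0.0443  0.0363 -0.0159]
(51, False) w 48.18 t 12.8583 [-0.2624 -3.2955 51.0628] F [ 0.586  -0.8824 -4.6445] M [0.0368 0.0493 0.0801]
(52.5, False) w 48.43 t 13.1583 [-0.2267 -3.2782 52.5784] F [-0.1794 -0.5863 -3.9494] M [0.0245 0.0299 0.0269]
(55, False) w 48.69 t 13.5583 [-0.2665 -3.2888 55.0709] F [-0.6855  0.116  -3.4551] M [ 0.0374 -0.001   0.0055]
(60, False) w 48.04 t 14.2083 [-0.274  -3.3028 60.0063] F [-0.5081  0.6564 -3.3695] M [0.0312 0.0084 0.0158]
False w 48.5 t 15.55 [ -0.4548  -3.3479 134.6772] F [-0.1402  1.1675 -3.7457] M [ 0.0213 -0.0483 -0.035 ]
```

View pics/c5.png

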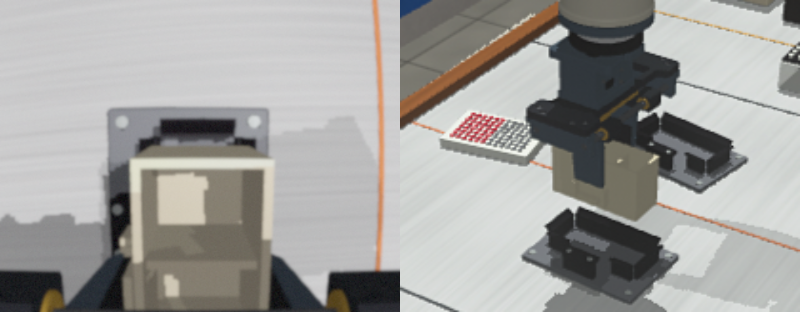

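```bash
python3 - <<'E'
from h import *
def st(m): print(m,"w",round(91*ctrl.current_grip_width(),2),"t",ctrl.current_t(),tloc(EMPTY),"F",frc(EMPTY),"M",ctrl.current_wrist_torque())
R=Rtool(EMPTY[1])
ctrl.command_gripper(47.9/91)
ws=[]
for i in range(8): ctrl.sleep(.02); ws.append(91*ctrl.current_grip_width())
print(np.array(ws),np.mean(ws))
ctrl.move_l(loc(EMPTY,.0002,-.0031,.135),vel=.12,ori=R);st("over")
r=ctrl.move_l(loc(EMPTY,.0002,-.0031,.088),vel=.05,contact_N=5);ctrl.sleep(.2);st(r)
print(ctrl.current_eef_rot(),R)
pos=np.array(ctrl.current_tool_pos());rot=np.array(ctrl.current_eef_rot())
for n in("side","wrist"): cv2.imwrite(f"pics/{n}6.png",ctrl.read_camera(n))
np.savez("pics/wrist6.npz",pos=pos,R=rot)
s=cv2.imread("pics/side6.png")[160:340,260:470];w=cv2.imread("pics/wrist6.png")[50:300,160:480]
cv2.imwrite("pics/c6.png",np.hstack([cv2.resize(w,(400,312)),cv2.resize(s,(400,312))]))
E
```

```text
[48.1041 48.0246 48.0462 48.4719 48.3427 48.0469 48.0597 48.3637] 48.18248404922808
over w 48.14 t 18.2333 [  0.0523  -2.6747 134.9786] F [ 0.2396  0.8487 -3.0595] M [ 0.067  -0.037   0.0347]
False w 47.86 t 19.525 [ 0.3426 -3.132  88.2602] F [-0.5221 -0.1648 -3.1675] M [ 0.01    0.0461 -0.0068]
[[-0.1873  0.0004  0.9823]
 [-0.9823 -0.0001 -0.1873]
 [ 0.     -1.      0.0005]] [[-0.1872  0.      0.9823]
 [-0.9823  0.     -0.1872]
 [ 0.     -1.      0.    ]]
```

View pics/c6.png

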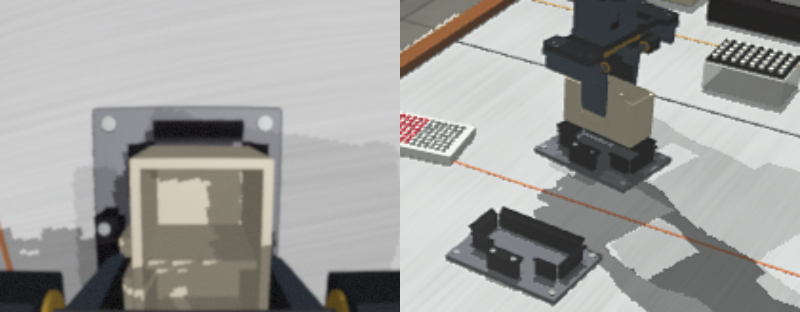

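```bash
python3 - <<'E'
from h import *
d=np.load("pics/wrist6.npz")
def l(P):
    q=P[:2]-EMPTY[0];a=EMPTY[1];return 1000*np.array([np.cos(a)*q[0]+np.sin(a)*q[1],-np.sin(a)*q[0]+np.cos(a)*q[1]])
im=cv2.imread("pics/wrist6.png").mean(2)
row=im[180:186].mean(0); g=np.gradient(row); print([(i,round(g[i],1)) for i in range(245,400) if abs(g[i])>9])
col=im[:,290:350].mean(1);g=np.gradient(col);print([(i,round(g[i],1)) for i in range(120,200) if abs(g[i])>5])
for uv in [(264.5,183),(378.5,183),(321,176)]: print(uv,l(onz(ray_wrist(uv,d["pos"],d["R"]),d["pos"][2]+.030)))
E
```

```text
[(258, np.float64(-9.6)), (259, np.float64(-19.0)), (260, np.float64(-21.8)), (261, np.float64(-10.1)), (262, np.float64(23.4)), (263, np.float64(44.9)), (264, np.float64(33.4)), (265, np.float64(14.3)), (378, np.float64(-17.2)), (379, np.float64(-21.6)), (380, np.float64(-15.0)), (384, np.float64(18.6)), (385, np.float64(20.2)), (386, np.float64(9.0))]
[(133, np.float64(-11.5)), (134, np.float64(-21.8)), (135, np.float64(-19.0)), (144, np.float64(-11.9)), (145, np.float64(-25.0)), (146, np.float64(-34.3)), (147, np.float64(-27.8)), (148, np.float64(-11.6)), (159, np.float64(6.3)), (160, np.float64(8.9)), (161, np.float64(7.6)), (162, np.float64(7.6)), (163, np.float64(9.5)), (164, np.float64(10.0)), (165, np.float64(11.9)), (166, np.float64(14.7)), (167, np.float64(11.1)), (174, np.float64(5.8)), (175, np.float64(17.9)), (176, np.float64(26.4)), (177, np.float64(21.8)), (178, np.float64(10.8)), (183, np.float64(-8.9)), (184, np.float64(-19.9)), (185, np.float64(-25.2)), (186, np.float64(-16.8)), (187, np.float64(-5.2)), (192, np.float64(5.9)), (193, np.float64(10.4)), (194, np.float64(12.9)), (195, np.float64(10.3)), (196, np.float64(5.1))]
(264.5, 183) [53.4292 15.0552]
(378.5, 183) [ 53.5052 -28.3219]
(321, 176) [55.9659 -6.3876]
```

```bash
python3 - <<'E'
from h import *
def st(m): print(m,"w",round(91*ctrl.current_grip_width(),2),"t",ctrl.current_t(),tloc(EMPTY),"F",frc(EMPTY),"M",ctrl.current_wrist_torque())
r=ctrl.move_l(loc(EMPTY,.0002,-.0031,.0645),vel=.025,contact_N=5);ctrl.sleep(.15);st(r)
if not r:
  for s in(1,-1):
    r=ctrl.move_l(loc(EMPTY,.0002,-.0031+s*.0025,.0645),vel=.006,contact_N=4);st((s,r))
    ctrl.move_l(loc(EMPTY,.0002,-.0031,.0645),vel=.02)
ctrl.sleep(.1);st(0)
E
```

```text
False w 47.66 t 20.8667 [ 0.2679 -3.1114 64.6184] F [-0.3828  0.2285 -4.6951] M [ 0.0116  0.0528 -0.0203]
(1, True) w 48.69 t 21.2583 [-0.0977 -1.1051 64.1692] F [ 0.0677 -2.3773 -2.8288] M [-0.4479 -0.0767  0.0746]
(-1, True) w 47.76 t 21.8417 [-0.3346 -4.2476 64.0325] F [ 0.3933  1.1071 -3.6686] M [ 0.2354 -0.1317  0.0717]
0 w 48.01 t 22.1917 [ 0.0859 -3.0518 64.3547] F [-0.1688 -0.9949 -4.0201] M [-0.0753  0.0042 -0.0394]
```

Pocket side contacts came at y = -1.1 and -4.2, a 3 mm span as expected, so the centre is about -2.65. Now the same probe in x.

```bash
python3 - <<'E'
from h import *
def st(m): print(m,"w",round(91*ctrl.current_grip_width(),2),"t",ctrl.current_t(),tloc(EMPTY),"F",frc(EMPTY),"M",ctrl.current_wrist_torque())
y=-.00265
ctrl.move_l(loc(EMPTY,.0002,y,.0645),vel=.02);st(0)
for s in(1,-1):
    r=ctrl.move_l(loc(EMPTY,.0002+s*.003,y,.0645),vel=.006,contact_N=4);st((s,r))
    ctrl.move_l(loc(EMPTY,.0002,y,.0645),vel=.02)
ctrl.sleep(.1);st(0)
E
```

```text
0 w 48.16 t 22.4417 [ 0.1783 -2.6446 64.477 ] F [ 0.0321 -0.3607 -3.3801] M [ 0.0217  0.0644 -0.014 ]
(1, True) w 48.01 t 22.8 [ 0.9949 -2.5764 63.9879] F [-0.1319  0.1538 -2.8591] M [ 0.0098  0.0036 -0.0199]
(-1, True) w 47.77 t 23.5083 [-1.747  -2.6365 64.4507] F [ 3.6799 -0.2143 -1.4583] M [-0.0927 -0.5796 -0.0155]
0 w 47.81 t 23.8833 [-0.0768 -2.6305 64.2742] F [ 0.3099  0.9439 -2.8607] M [0.0536 0.0084 0.0249]
```

```bash
python3 - <<'E'
from h import *
def st(m): print(m,"w",round(91*ctrl.current_grip_width(),2),"t",ctrl.current_t(),tloc(EMPTY),"F",frc(EMPTY),"M",ctrl.current_wrist_torque())
x,y=-.0002,-.00265
ctrl.move_l(loc(EMPTY,x,y,.0645),vel=.02)
for z in (60,55,51,49.3,48.4,47.6,46.9):
    r=ctrl.move_l(loc(EMPTY,x,y,z/1000),vel=.012,contact_N=4);st((z,r))
    if r: break
ctrl.sleep(.1);st(0)
cv2.imwrite("pics/s7.png",ctrl.read_camera("side"))
cv2.imwrite("pics/c7.png",cv2.resize(cv2.imread("pics/s7.png")[180:300,300:460],(800,600),interpolation=cv2.INTER_CUBIC))
E
```

```text
(60, False) w 47.92 t 24.6583 [-0.2064 -2.6439 59.9203] F [ 0.157  -0.9116 -4.2945] M [0.051  0.0141 0.0273]
(55, False) w 48.02 t 25.225 [-0.2202 -2.6587 54.9401] F [ 0.1637 -0.4716 -4.3755] M [ 0.0166  0.024  -0.0138]
(51, False) w 47.75 t 25.7083 [-0.2283 -2.6426 50.9244] F [ 0.1835 -0.9573 -3.7056] M [-0.0216  0.0039  0.0179]
(49.3, False) w 48.19 t 26.0 [-0.2179 -2.6494 49.2616] F [-0.6355  0.6488 -4.8952] M [ 0.0051 -0.039  -0.0262]
(48.4, False) w 48.03 t 26.25 [-0.2102 -2.624  48.3541] F [ 0.8708  0.5448 -3.5249] M [0.0364 0.0037 0.0266]
(47.6, False) w 47.98 t 26.5 [-0.214  -2.5138 47.8155] F [-2.4692  2.4403  3.7515] M [0.4769 0.3451 0.0331]
(46.9, False) w 48.01 t 26.75 [-0.0177 -2.5394 47.3862] F [-2.8194  1.565   8.8029] M [0.5886 0.4778 0.0177]
0 w 47.76 t 26.85 [-0.011  -2.5842 47.3949] F [-3.2478  1.4151  8.4909] M [0.5619 0.4179 0.0842]
```

View pics/c7.png

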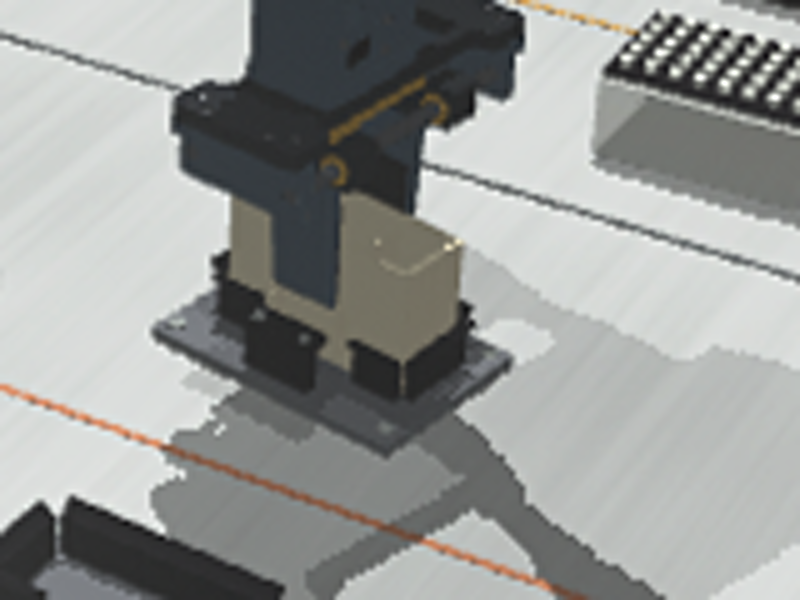

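It reached the floor at TCP z ≈ 48 mm, the same height as at pickup, so it's home. I'll take off the downward push and release gradually, keeping the plain-side finger in place.

```bash
python3 - <<'E'
from h import *
def st(m): print(m,"w",round(91*ctrl.current_grip_width(),2),"t",ctrl.current_t(),tloc(EMPTY),"F",frc(EMPTY),"M",ctrl.current_wrist_torque())
x,y=-.0002,-.00265
ctrl.move_l(loc(EMPTY,x,y,.0477),vel=.02);st(0)
for k in (1,2,3,4):
    ctrl.command_gripper((48+2*k)/91)
    ctrl.move_l(loc(EMPTY,x,y+.001*k,.0477),vel=.02,contact_N=8);st(k)
ctrl.command_gripper(.75);ctrl.sleep(.1);st("open")
cv2.imwrite("pics/wrist8.png",ctrl.read_camera("wrist")[50:300,160:480])
cv2.imwrite("pics/s8.png",ctrl.read_camera("side"))
cv2.imwrite("pics/c8.png",cv2.resize(cv2.imread("pics/s8.png")[180:300,300:460],(800,600),interpolation=cv2.INTER_CUBIC))
E
```

```text
0 w 48.04 t 27.15 [-0.1872 -2.7079 47.5998] F [ 0.1515 -0.2547 -3.6536] M [ 0.0335 -0.0063 -0.0558]
1 w 50.18 t 27.65 [-0.2293 -1.5764 47.6796] F [ 0.5857 -0.6187 -3.8079] M [-0.001   0.0118 -0.0024]
2 w 51.91 t 28.15 [-0.2347 -0.5741 47.6836] F [-0.4154  0.5975 -3.9296] M [ 0.074  -0.0191  0.0583]
3 w 53.84 t 28.65 [-0.1935  0.4012 47.7202] F [-0.1371 -0.6363 -4.3245] M [ 0.0849 -0.0181  0.0316]
4 w 56.15 t 29.15 [ 0.0209  1.1838 47.8496] F [ 0.3079 -3.7658  1.3479] M [-0.5904  0.1008  0.03  ]
open w 68.35 t 29.6583 [-0.216   1.3782 47.6813] F [0.3094 0.2526 0.3089] M [ 0.0293  0.0536 -0.0366]
```

View pics/c8.png

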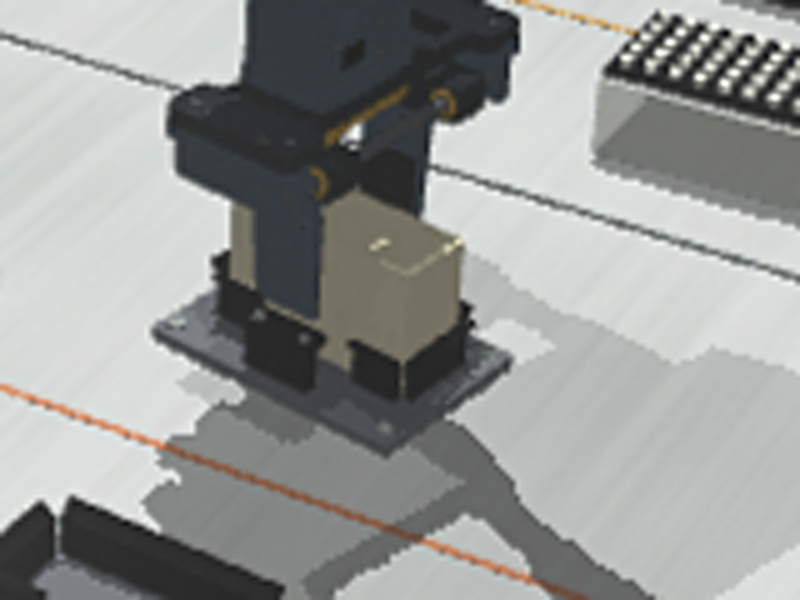

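Forces are zero, so it's released. I'll rise clear and check with the same wrist view as before.

```bash
cat > fin.py <<'E'
from view import *
p=np.array(ctrl.current_tool_pos());p[2]=.13
print(ctrl.move_l(p,vel=.08,contact_N=6),frc(EMPTY))
view("we9",(.5515,-.1133),EMPTY[1])
cv2.imwrite("pics/s9.png",ctrl.read_camera("side"))
cv2.imwrite("pics/t9.png",ctrl.read_camera("top"))
import rect; rect.F["we9"]=EMPTY
b=rect.rect("we9",.078);s=4000;gb=b.mean(2)
def edges(p,ax0):
    g=np.gradient(cv2.GaussianBlur(p.astype(np.float32)[None],(0,0),4)[0]);k=[i for i in range(5,len(g)-5) if abs(g[i])==abs(g[i-5:i+6]).max() and abs(g[i])>4]
    return [(round((ax0-i/s)*1000,1),round(float(g[i]),1)) for i in k]
for X in (.04,-.04,0.): i=int((.085-X)*s); print("y X",X,edges(gb[i-8:i+8].mean(0),.06))
for Y in (.0,-.01): j=int((.06-Y)*s); print("x",edges(gb[:,j-8:j+8].mean(1),.085))
a=cv2.resize(cv2.imread("pics/s9.png")[180:300,300:460],(453,340));cv2.imwrite("pics/c9.png",np.hstack([cv2.resize(b,(240,340)),a]))
E
python3 fin.py
```

```text
False [ 0.2305 -0.5257 -0.1953]
we9 [ 0.4663 -0.0971  0.219 ] [ 0.466 -0.097  0.22 ] 31.75 [-18.9468  16.0527  96.8883   0.0005  67.1475  81.8416]
y X 0.04 [(42.0, -4.6), (24.2, -9.2), (16.5, 14.1), (12.0, -8.7), (-24.8, 9.5), (-29.0, -13.7), (-35.0, 9.3), (-42.5, 4.0)]
y X -0.04 [(42.2, -5.8), (26.7, -4.7), (16.2, 13.5), (10.0, 4.6), (-8.8, -6.3), (-24.8, 8.0), (-29.0, -12.9), (-35.0, 7.6)]
y X 0.0 [(41.7, -9.4), (27.2, 13.5), (22.8, -7.9), (16.2, 6.9), (12.7, -6.1), (10.0, 4.5), (-21.0, -4.4), (-24.8, 9.4), (-28.7, -14.0), (-35.0, 9.3), (-42.5, 4.1)]
x [(57.5, -5.4), (54.8, 6.9), (51.3, -9.8), (39.8, 5.2), (29.5, 4.3), (14.8, -9.6), (10.3, 5.0), (1.8, 4.7), (-20.0, -5.9), (-27.7, 6.1), (-46.5, -6.5), (-51.3, 6.0), (-55.5, -12.5), (-63.7, 6.8)]
x [(57.5, -5.6), (54.8, 6.9), (51.3, -9.7), (40.0, 5.8), (14.5, -9.6), (10.3, 4.9), (-19.7, -6.4), (-51.3, 6.1), (-55.5, -12.3), (-61.5, 6.5)]
```

View pics/c9.png

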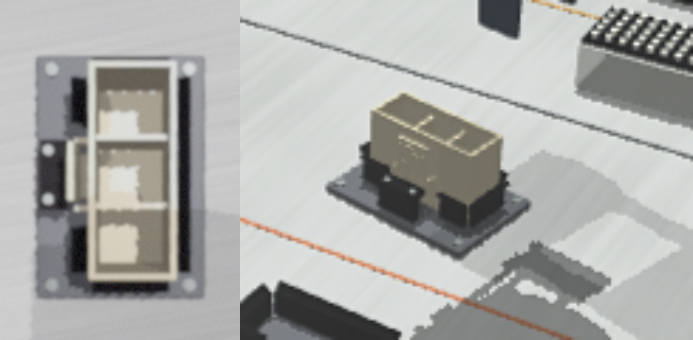

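```bash
python3 - <<'E'
from bench import ctrl
print(ctrl.current_t(),ctrl.current_contact_force()); ctrl.sign_off()
E
```

```text
31.85 [ 0.33396906  0.95907843 -0.0533847 ]
the job is handed in; nothing more can be done
```

I moved the trough into the formerly empty dock with its tab towards the catch, released it, and handed the job in at 31.9 s. The hand-in gives no verdict.

**Grip:** I closed the gripper by position to about 48 mm, with the tab about 7 mm in, because its fixed 30 N grip would have snapped the tab. By the tab's spring figures that is a squeeze of about 11–12 N. Nothing measured the finger force directly.

**Lift:** At first the trough leaned on the pocket wall, and the first millimetre up pulled about 7.5 N. Shifting the grip sideways by about 0.8 mm freed it, and only its weight showed for the rest of the lift.

**Placing:** I felt for the pocket walls to centre the trough (3 mm of play in y, as given, and about 2.7 mm in x). It reached the floor at the same height it was picked up from. I pressed down with about 12 N at the floor, then let go in small steps.

**Last checks:**
- **Position:** in the final wrist view the trough is within about 1 mm of the pocket's centre and lined up with it. It looks upright, and its rim measures the same as when it was home in the first dock.
- **Tab:** its outer face measures about 33.5 mm from the trough's centre, so it is fully out.
- **Robot:** the gripper was clear, with the force on the tool near zero.

**What did not agree or was not checked:**
- A close-range wrist view of the held trough disagreed by about 1.3 mm with where the grip put it. I trusted the wall contacts instead.
- I did not measure the bystanders at the end. The gripper kept well clear of them, and the guarded moves showed no unexpected contact.

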